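Bearing ball out of its case, held over the light panel

TASK

Use the blade of the blue pry tool in the notch of the blue case to lever its clear lid up and fold it right back, then lay the tool on the bench and let go of it. Take the tray out by its orange tab with the steel ball still in its pocket, and finish holding it, still and level, centred about 10 cm above the white light panel for the overhead camera: do not put it down or let go at the end. The ball must never leave its pocket, and the other things on the bench stay where they are.

Things in the scene. Friction and masses are not known exactly. Their poses are not given: they have to be found in the camera images.
- case: Blue open-topped plastic case screwed to the bench, 140 (x) x 150 (y) x 58 mm high, walls 4 mm, inner floor (black foam) 12 mm above the bench. Origin: centre of its underside, at bench height. Its x axis points from the front wall (nearest the robot) to the hinge wall, z up. The front wall has a notch in the middle: 48 mm wide, open from 36 mm above the bench up to the rim at 58 mm.
- notch (a point): Middle of the pry notch in the case's front wall (outer face, 47 mm above the bench, 70 mm ahead of the case centre); axes as the case.
- lid_hinge (a point): Middle of the lid's hinge line, 73.5 mm behind the case centre (case +x), 58 mm above the bench; the line runs along the case's y.
- case_lid (a joint): Angle of the lid in rad: 0 shut, grows as its front edge rises, 2.5 at its stop (folded back behind the case). Clear sheet with black frame, 150 mm wide, 155 mm from hinge to front edge, about 5 mm thick, 70 g; it falls shut below about 1.55 and falls open by itself beyond about 1.6. Shut, it rests on the case's rim and overhangs the front wall by 11 mm.
- lid_lip (a point): Middle of the lid's front edge, on its underside (moves with the lid); shut, its x points away from the robot, as the case's.
- pry_tool: Blue nylon pry tool, lying flat on the bench, 17 x 118 x 8 mm, 14 g. Origin: middle of its length, on its underside. Its long axis is its y: the narrow blade end (7 mm wide, treat as 8 mm thick) lies at y = +59 mm, the broad end (17 mm) at y = -59 mm; about 14 mm wide at y = -10 mm, near its centre of mass. z up.
- tray: Aluminium tray lying loose in the case, plate 96 (x) x 64 (y) x 4 mm, about 140 g (varies). Origin: centre of its underside; z up. A shallow white round pocket stands at x = -26 mm, an orange upright tab at x = +28 mm.
- tray_grip (a point): Grip point inside the tray's orange tab (30 mm along tray x, 12 mm thick along tray y, top 40 mm above the tray's underside, free sides from 7 mm up): 28 mm above the tray's underside, on the tab's middle; axes as the tray. Pinch it across the tray's y.
- pocket (a point): Where the ball's centre is when it lies in the middle of the pocket (17 mm above the tray's underside). The pocket is 32 mm wide inside, its rim 2.5 mm high: the ball rolls about in it up to 9 mm off centre, and rolls out over the rim beyond about 35 degrees of tilt.
- ball_center (a point): Centre of the loose steel ball, 22 mm diameter, 44 g.
- panel: Flat square light panel fixed to the bench, 130 x 130 x 14 mm, black frame with a white face. Origin: centre of its underside.
- panel_mid (a point): Centre of the panel's white face, 14 mm above the bench.
- flux_jar: Cream jar with a red lid at the back, 54 mm diameter, 38 mm high; bystander. Origin: centre of its underside.
- choke: Copper-wound black ring choke lying flat in front of the case, 54 mm diameter, 22 mm high; bystander. Origin: centre of its underside.
Things that resemble listed ones, but are neither listed nor needed, are in the scene too. Of the things like the panel, leave any that is red; of the rest the larger one is meant. Of the things shaped like the pry_tool, the blue one is meant.

How it is judged:
By the outcome, as a careful person would: the job done as asked, in the order asked, and still so for the second after the job is handed in, while the arm keeps its last pose, push and grip.
It also fails if it takes over 58 s, if anything falls off the work surface, if the arm or the gripper's body presses on something with over 40 N, if the wrist force passes 120 N, or if a joint passes its speed limit or range.

ROBOT

A 7-joint arm with a two-finger parallel gripper is mounted at the origin on a cart in front of the work surface, level with it; the furniture and walls round the work are solid. World frame = base frame: x ahead of the robot, y to its left, z up, the work surface at z = 0. Lengths are in m, angles in rad, forces in N, time in s.
With the tool pointing down it reaches from about 0.425 to 1.025 m from the base axis. Payload 9.4 kg.
Tool frame: the origin (TCP) lies at the very end of the fingers, on their centre line; the grasp point (between the pads) lies env.grip_point_offset behind it (env.grip_point_offset is the distance from the TCP to the grasp point, in m); z points along the fingers, y is the line along which they close (so a half turn about z gives the same grasp; the last joint's range is limited). The gripper opens to 93 mm and grips with 3 to 60 N. Pads are 15 mm wide; open, the fingers measure 128 mm over their backs; the gripper's body (75 mm by 188 mm) begins 65 mm behind the grasp point.
Start: joints at [1.203, 0.599, -0.003, 1.599, 0.002, 0.943, -0.08], TCP at [0.208, -0.695, 0.219] pointing down, gripper open.
Joint ranges: [-2.57, 2.57], [-0.35, 1.97], [-1.29, 1.29], [0.11, 2.56], [-1.05, 4.19], [0.11, 1.86], [-2.63, 2.63]. Speed limits (rad/s): [2.22, 2.22, 3.01, 3.01, 3.14, 3.14, 3.14].

INTERFACE

Orientations are given as [roll, pitch, yaw] about the fixed x, y, z axes, in that order (R = Rz(yaw) Ry(pitch) Rx(roll)).
In Python, from station import status, vision, hand_in, env gives the robot as it stands.
- The arm moves only by the shell command python3 -m pendant 'ROWS' [OPENING] [FORCE]. ROWS is JSON, a list of rows, each an object with "slide": the shift along the tool's x, y, z in units of 200 mm (1.0 is 200 mm), a list of three; "rotation": the turn, a rotation vector about the tool's x, y, z in units of 2 rad (1.0 is 2 rad), a list of three. In form: [{"slide": [x, y, z], "rotation": [rx, ry, rz]}, ...]. A call has 1 to 12 rows; each row shifts and turns the commanded pose from where the row before left it, along the tool's axes as they then stand; what a row does not reach is not made up. A row lasts 1/12 s, in which the tool goes at most 41.7 mm and 7.16 degrees, less where a joint would pass 70% of its speed; a pose out of reach is approached as far as the arm can. A call with a number of a shift or a turn outside -1 to 1 is refused whole. A call with a gripper value outside its range is refused whole. OPENING is the closure, from 0 (fully open) to 1 (shut), set as the call begins (- or left out, the last holds). The fingers move at their own pace and stop on an object; FORCE is the grip in N (left out, the last holds). Time passes only in rows, so rows that do not move let the fingers close. It gives the time, the measured TCP pose, the force, the opening and the grip force at its end, in the units of the state.
- status.read_state(): the state, without advancing time (a new reading comes with each control period).
- vision.capture(name): name is "side" or "top"; returns the picture (400x640x3 uint8, red, green, blue); there is no depth.
- vision.calibration(name): a dict with "K" (3x3 intrinsics, pixels), "R" (3x3) and "t" (3): a world point X has camera coordinates R X + t. Camera axes: x right, y down, z forward; pixel columns grow to the right and rows downward; lengths in m; the calibration is good to about 2 mm. A picture is of the moment at which its call begins. calibration takes no time and is no camera call.
- hand_in(): hands the job in; it is judged then, once.
The state is a dict: "t": time; "joints": joint angles; "joint_vel": joint speeds; "tau": joint torques, N m; "tool_pos": TCP position; "eef_rot": TCP orientation; "wrist_force": force on the tool from outside, world axes, zero at the start; "torque": the same for the moment, N m; "width": opening from 0.0 (shut) to 1.0 (fully open); "grip_force": force on a finger pad.
Only numpy, scipy, OpenCV 4.12 (cv2) and the standard library are available. Lean on these libraries where they do the work, as an engineer would, in place of code of your own. Each camera call takes 0.05 s, during which the arm holds its last target. There are 200 camera calls.

## Working session

There is one attempt and no reset: what is moved stays moved. The work goes in short steps, Python scripts to look and compute and a shell command to move; the robot and the scene stay as the last step left them, time stands still between calls to the robot, and variables do not carry over. Pictures are saved under pics/ and viewed, at most 13 in all, crops included, and the job is handed in when it is done.

```bash
ls; mkdir -p pics; python3 - <<'E'
from station import status, vision, env
import cv2,numpy as np
s=status.read_state();print(s, env.grip_point_offset)
for n in("side","top"):
    im=vision.capture(n);cv2.imwrite(f"pics/{n}0.png",im[...,::-1]);c=vision.calibration(n);print(n,c)
E
```

```text
pics
{'t': 0.0, 'joints': array([ 1.20328616,  0.6001146 , -0.00252772,  1.60010801,  0.00182732,
        0.94287825, -0.07978568]), 'joint_vel': array([ 2.63758145e-05,  1.32993757e-03, -5.87754242e-04, -3.32833325e-04,
       -1.40307214e-03, -2.00153767e-04,  2.04783738e-03]), 'tau': array([ 3.74937918e-04, -7.65065360e+01,  1.49689704e+00, -2.52350450e+01,
       -5.24876313e-02,  1.66778569e-02,  2.09497798e-04]), 'tool_pos': array([ 0.20771075, -0.69411851,  0.2177756 ]), 'eef_rot': array([-3.14009542e+00,  1.69520787e-04,  2.90886335e-01]), 'wrist_force': array([ 0.1977779 , -0.72872708,  0.22452211]), 'torque': array([-0.01032144, -0.00538366, -0.00567892]), 'grip_force': 0.0, 'width': 1.0009607727079157} 0.0188
side {'K': array([[407.28331186,   0.        , 316.31119097],
       [  0.        , 407.28331186, 201.35309353],
       [  0.        ,   0.        ,   1.        ]]), 'R': array([[ 0.98458231, -0.17393322,  0.018572  ],
       [-0.05755226, -0.4223749 , -0.90459227],
       [ 0.16518299,  0.88957668, -0.42587311]]), 't': array([-0.46608013,  0.19990904,  1.15332974])}
top {'K': array([[364.26240622,   0.        , 318.28450072],
       [  0.        , 364.26240622, 203.17630377],
       [  0.        ,   0.        ,   1.        ]]), 'R': array([[-0.01559023, -0.99963428, -0.02209637],
       [-0.98946135,  0.0186057 , -0.14359688],
       [ 0.14395549,  0.0196248 , -0.98938955]]), 't': array([0.23191481, 0.5388822 , 1.35182514])}
```

View pics/top0.png

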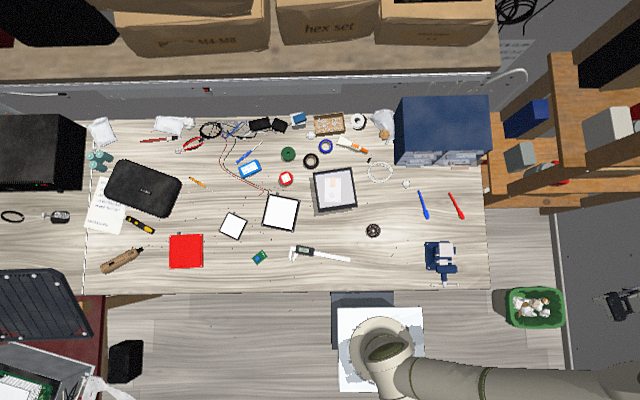

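View pics/side0.png

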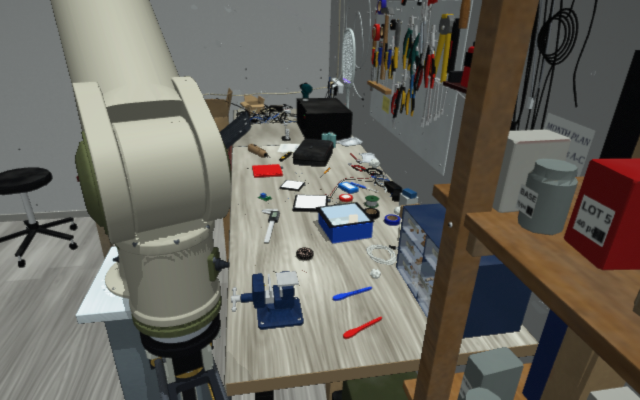

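Top view: candidates for pry tool are blue (423,204) and red (457,205), so blue is meant. Panels are white large (281,212), white small (233,226) and red (186,251), so the large white one is meant. The case with lid is at (335,190), the choke at (373,230) and the jar at (286,179).

```bash
cat > h.py <<'E'
import cv2,numpy as np
from station import status,vision,env
from scipy.spatial.transform import Rotation as Ro
def ray(n,uv,z):
    c=vision.calibration(n);K,R,t=c["K"],c["R"],c["t"]
    uv=np.atleast_2d(np.asarray(uv,float));C=-R.T@t
    d=np.c_[uv,np.ones(len(uv))]@np.linalg.inv(K).T@R
    return C+d*((z-C[2])/d[:,2])[:,None]
def proj(n,X):
    c=vision.calibration(n);p=(np.atleast_2d(X)@c["R"].T+c["t"])@c["K"].T
    return p[:,:2]/p[:,2:]
def comp(mask,near):
    n,l,s,c=cv2.connectedComponentsWithStats(mask.astype(np.uint8))
    b=[i for i in range(1,n) if s[i,4]>6]
    i=min(b,key=lambda i:np.hypot(*(c[i]-near)));v,u=np.nonzero(l==i);return np.c_[u,v]
def rot(): 
    s=status.read_state();return Ro.from_euler('xyz',s["eef_rot"]),s
E
python3 - <<'E'
from h import *
im=cv2.imread("pics/top0.png");b,g,r=[im[...,i].astype(int) for i in range(3)]
hsv=cv2.cvtColor(im,cv2.COLOR_BGR2HSV)
tool=comp((b>r+60)&(b>g+30),(423,204));P=ray("top",tool,.008)[:,:2]
m=P.mean(0);w,V=np.linalg.eigh(np.cov((P-m).T));a=V[:,1];s=(P-m)@a;q=(P-m)@V[:,0]
print("tool",m,a,s.min(),s.max(),len(tool))
for k in np.linspace(s.min(),s.max(),9)[:-1]:
    z=q[(s>=k)&(s<k+.014)];print(round(k,3),len(z),round(np.ptp(z),4))
for nm,c in(("panel",(281,212)),("small",(233,226))):
    M=comp(hsv[...,2]>235,c);rc=cv2.minAreaRect(ray("top",M,.014)[:,:2].astype(np.float32));print(nm,rc,len(M))
# lid black frame
M=comp(hsv[...,2]<75,(335,190));rc=cv2.minAreaRect(ray("top",M,.062)[:,:2].astype(np.float32));print("lid",rc,len(M),cv2.boxPoints(rc))
M=comp(hsv[...,2]<75,(373,230));print("choke",ray("top",M,.015)[:,:2].mean(0))
M=comp((r>g+80)&(r>b+80),(286,179));print("jar",ray("top",M,.038)[:,:2].mean(0))
cv2.imwrite("pics/c1.png",cv2.resize(im[150:275,215:480],None,fx=3,fy=3,interpolation=cv2.INTER_CUBIC))
E
```

```text
tool [ 0.52918592 -0.18598898] [-0.96281867 -0.27014848] -0.06578231312465738 0.04956634123512394 93
-0.066 9 0.0087
-0.051 8 0.0087
-0.037 9 0.0087
-0.023 9 0.0087
-0.008 11 0.0098
0.006 12 0.0135
0.021 16 0.0173
0.035 15 0.016
panel ((0.5138006806373596, 0.3718993067741394), (0.11098992079496384, 0.11128458380699158), 77.40567779541016) 807
small ((0.46468037366867065, 0.5583047866821289), (0.07284621894359589, 0.07431106269359589), 64.18870544433594) 360
lid ((0.5922321081161499, 0.16072237491607666), (0.15228812396526337, 0.14735047519207), 7.583367347717285) 278 [[0.5070312  0.2237046 ]
 [0.52647686 0.07764288]
 [0.677433   0.09774014]
 [0.65798736 0.24380186]]
choke [0.43708927 0.01707654]
jar [0.64438649 0.34806833]
```

View pics/c1.png

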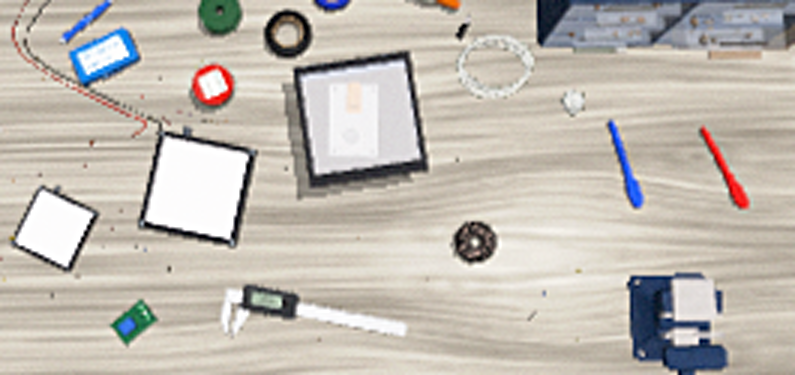

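The crop confirms the choice. The blue tool is at crop (625,165), narrow blade end (612,122) pointing away from the robot. The case's tray is visible under the lid, with the orange tab on the hinge side. All sizes agree with the list. Now moving over the tool.

```bash
python3 -m pendant '[{"slide":[0.112,-0.1,0.03],"rotation":[0,0,0.009]},{"slide":[0.112,-0.1,0.03],"rotation":[0,0,0]},{"slide":[0.112,-0.1,0.03],"rotation":[0,0,0]},{"slide":[0.112,-0.1,0.03],"rotation":[0,0,0]},{"slide":[0.112,-0.1,0.03],"rotation":[0,0,0]},{"slide":[0.112,-0.1,0.03],"rotation":[0,0,0]},{"slide":[0.112,-0.1,0.03],"rotation":[0,0,0]},{"slide":[0.112,-0.1,0.03],"rotation":[0,0,0]},{"slide":[0.112,-0.1,0.03],"rotation":[0,0,0]},{"slide":[0.112,-0.1,0.03],"rotation":[0,0,0]}]' 0.5 40
python3 -m pendant '[{"slide":[0.112,-0.1,0.03],"rotation":[0,0,0]},{"slide":[0.112,-0.1,0.03],"rotation":[0,0,0]},{"slide":[0.112,-0.1,0.03],"rotation":[0,0,0]},{"slide":[0.112,-0.1,0.03],"rotation":[0,0,0]},{"slide":[0.112,-0.1,0.03],"rotation":[0,0,0]},{"slide":[0.112,-0.1,0.03],"rotation":[0,0,0]},{"slide":[0.112,-0.1,0.03],"rotation":[0,0,0]},{"slide":[0.112,-0.1,0.03],"rotation":[0,0,0]},{"slide":[0.112,-0.1,0.03],"rotation":[0,0,0]},{"slide":[0.112,-0.1,0.03],"rotation":[0,0,0]}]'
python3 - <<'E'
from h import *
R,s=rot();print(s["t"],s["joints"],R.as_euler('xyz'))
print((R.inv().apply(np.array([.5274,-.1867,.0025])-s["tool_pos"])/.2).round(3))
im=vision.capture("side")[...,::-1].astype(int).copy();b,g,r=im[...,0],im[...,1],im[...,2]
M=comp((b>r+70)&(b>g+40),(352,293));print(M.min(0),M.max(0))
e=M[M[:,0]<M[:,0].min()+3].mean(0),M[M[:,0]>M[:,0].max()-3].mean(0);print(e,ray("side",e,.004))
E
```

```text
t: 0.93
tool_pos: [0.3697, -0.4399, 0.1582]
eef_rot: [-3.141, 0.0, 0.273]
wrist_force: [0.1, 0.8, 0.3]
width: 0.502
grip_force: 0.0
t: 1.77
tool_pos: [0.5316, -0.187, 0.0981]
eef_rot: [-3.141, 0.0, 0.273]
wrist_force: [0.2, -0.2, 0.6]
width: 0.504
grip_force: 0.0
1.7667 [ 0.21553968  0.57434963  0.03181189  2.07551062 -0.03641377  0.49268983
 -1.02362807] [-3.14142336e+00  4.21543843e-04  2.72824626e-01]
[-0.019 -0.007  0.478]
[333 287] [371 300]
(array([334.13333333, 297.33333333]), array([369.66666667, 287.66666667])) [[ 0.48631627 -0.19306679  0.004     ]
 [ 0.59005752 -0.16759383  0.004     ]]
```

Side view agrees with the tool ends. Descend and grasp.

```bash
python3 -m pendant '[{"slide":[-0.019,-0.007,0.15],"rotation":[0,0,0]},{"slide":[0,0,0.15],"rotation":[0,0,0]},{"slide":[0,0,0.1],"rotation":[0,0,0]},{"slide":[0,0,0.05],"rotation":[0,0,0]},{"slide":[0,0,0.028],"rotation":[0,0,0]},{"slide":[0,0,0],"rotation":[0,0,0]}]'
python3 -m pendant '[{"slide":[0,0,0],"rotation":[0,0,0]},{"slide":[0,0,0],"rotation":[0,0,0]},{"slide":[0,0,0],"rotation":[0,0,0]},{"slide":[0,0,0],"rotation":[0,0,0]},{"slide":[0,0,0],"rotation":[0,0,0]},{"slide":[0,0,0],"rotation":[0,0,0]}]' 1 50
```

```text
t: 2.32
tool_pos: [0.5266, -0.1881, 0.0023]
eef_rot: [-3.141, 0.001, 0.273]
wrist_force: [0.2, -0.2, 0.5]
width: 0.501
grip_force: 0.0
t: 2.82
tool_pos: [0.5273, -0.1881, 0.0035]
eef_rot: [3.141, -0.001, 0.273]
wrist_force: [-1.2, 0.2, 4.7]
width: 0.138
grip_force: 49.9
```

```bash
python3 -m pendant '[{"slide":[0,0,-0.05],"rotation":[0,0,0]},{"slide":[0,0,-0.15],"rotation":[0,0,0]},{"slide":[0,0,-0.15],"rotation":[0,0,0]},{"slide":[0,0,-0.15],"rotation":[0,0,0]},{"slide":[0,0,-0.1],"rotation":[0,0,0]},{"slide":[0,-0.1,0],"rotation":[0,0,0]},{"slide":[0,-0.15,0],"rotation":[0,0,0]},{"slide":[0,-0.15,0],"rotation":[0,0,0]},{"slide":[0,-0.15,0],"rotation":[0,0,0]},{"slide":[0,-0.15,0],"rotation":[0,0,0]},{"slide":[0,-0.15,0],"rotation":[0,0,0]},{"slide":[0,-0.15,0],"rotation":[0,0,0]}]'
python3 -m pendant '[{"slide":[0,-0.15,0],"rotation":[0,0,0]},{"slide":[0,-0.15,0],"rotation":[0,0,0]},{"slide":[0,-0.15,0],"rotation":[0,0,0]},{"slide":[0,-0.15,0],"rotation":[0,0,0]},{"slide":[0,-0.1,0],"rotation":[0,0,0.035]},{"slide":[0,0,0],"rotation":[0,0,0.035]},{"slide":[0,0,0],"rotation":[0,0,0]}]'
python3 - <<'E'
from h import *
R,s=rot();print(s["t"],s["joints"],s["wrist_force"],s["width"])
print((R.inv().apply(np.array([.4386,.1402,.0455])-s["tool_pos"])/.2).round(3))
for n in("side","top"):
    im=vision.capture(n)[...,::-1];cv2.imwrite(f"pics/{n}1.png",im)
a=cv2.imread("pics/side1.png")[150:275,230:430];b=cv2.imread("pics/top1.png")[140:265,260:420]
a=cv2.resize(a,(640,400),interpolation=cv2.INTER_CUBIC);b=cv2.resize(b,(512,400),interpolation=cv2.INTER_CUBIC)
cv2.imwrite("pics/c2.png",cv2.resize(np.hstack([a,b]),(800,278)))
E
```

```text
t: 3.82
tool_pos: [0.4725, 0.0058, 0.1237]
eef_rot: [-3.142, -0.0, 0.272]
wrist_force: [0.5, -0.4, 0.7]
width: 0.133
grip_force: 49.9
t: 4.4
tool_pos: [0.4349, 0.1409, 0.1235]
eef_rot: [-3.141, -0.0, 0.133]
wrist_force: [-0.1, -0.9, 0.2]
width: 0.14
grip_force: 49.9
4.4 [-0.53783706  0.44630885  0.13779656  2.29452897 -0.15100255  0.40823633
 -1.71257814] [-0.10875343 -0.85545043  0.16845765] 0.13952650528215566
[0.018 0.006 0.39 ]
```

View pics/c2.png

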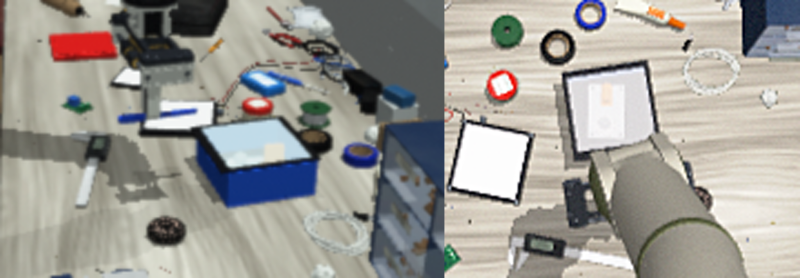

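The tool is held level in the closed fingers, blade towards the case (side crop about (120,120) to (200,112)). The lid is still shut and the tray is visible under it. Descend in front of the notch and measure the blade in the tool's vertical plane.

```bash
python3 -m pendant '[{"slide":[0.018,0.006,0.1],"rotation":[0,0,0]},{"slide":[0,0,0.1],"rotation":[0,0,0]},{"slide":[0,0,0.1],"rotation":[0,0,0]},{"slide":[0,0,0.06],"rotation":[0,0,0]},{"slide":[0,0,0.03],"rotation":[0,0,0]},{"slide":[0,0,0],"rotation":[0,0,0]}]'
cat >> h.py <<'E'
def vplane(n,uv,P,yaw):
    c=vision.calibration(n);K,R,t=c["K"],c["R"],c["t"];C=-R.T@t
    uv=np.atleast_2d(np.asarray(uv,float));d=np.c_[uv,np.ones(len(uv))]@np.linalg.inv(K).T@R
    nn=np.array([-np.sin(yaw),np.cos(yaw),0]);X=C+d*(((np.asarray(P)-C)@nn)/(d@nn))[:,None]
    return np.c_[(X-P)@[np.cos(yaw),np.sin(yaw),0],X[:,2]]
CASE=np.array([.5962,.1612,0]);CY=.1323
def case(p): return CASE+Ro.from_euler('z',CY).apply(p)
E
python3 - <<'E'
from h import *
R,s=rot();im=vision.capture("side")[...,::-1].copy();cv2.imwrite("pics/side2.png",im)
b,g,r=[im[...,i].astype(int) for i in range(3)];m=(b>r+50)&(b>g+25)
print(s["t"],s["tool_pos"])
p=proj("side",s["tool_pos"])[0];print(p)
n,l,st,c=cv2.connectedComponentsWithStats(m.astype(np.uint8))
for i in range(1,n):
    if st[i,4]>12 and np.hypot(*(c[i]-p))<90: print(st[i],c[i])
print("case proj",proj("side",[case(q) for q in [(-.07,-.075,0),(.07,-.075,0),(-.07,-.075,.058),(-.07,.075,.058),(-.0815,-.075,.058),(.0735,-.075,.063),(-.07,0,.047)]]).round(1))
cv2.imwrite("pics/c3.png",cv2.resize(im[180:260,240:390],(800,427),interpolation=cv2.INTER_CUBIC))
E
```

```text
t: 5.0
tool_pos: [0.4389, 0.1376, 0.0441]
eef_rot: [3.141, 0.002, 0.133]
wrist_force: [-0.3, 0.3, -0.2]
width: 0.131
grip_force: 49.9
5.0 [0.4388683  0.13761454 0.04414483]
[298.82005041 224.8179206 ]
[338 182  28  11 155] [350.01935484 186.70322581]
[261 193   5   5  22] [262.90909091 194.90909091]
[304 215  69  28 823] [345.25030377 230.73511543]
[285 223  12   5  46] [290.5 225. ]
[253 274  10  18 152] [257.40131579 282.60526316]
[275 293   4   4  13] [276.23076923 294.61538462]
[242 294  10   5  45] [246.55555556 295.97777778]
[268 305   6   4  17] [271.05882353 306.11764706]
case proj [[331.5 243.7]
 [371.3 237.7]
 [332.1 227.9]
 [317.6 207.7]
 [328.7 228.4]
 [373.7 220.7]
 [324.4 220.2]]
```

View pics/c3.png

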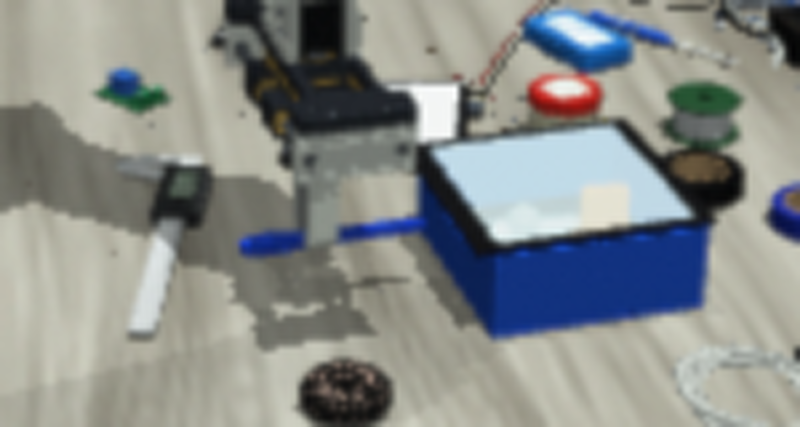

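The case's corners appear within 1 px of where I projected them (crop (493,336) and (703,305)). The blade runs level from crop (340,235) to (422,226), just ahead of the front wall. Check its height and pitch numerically.

```bash
python3 - <<'E'
from h import *
R,s=rot();P=s["tool_pos"];im=cv2.imread("pics/side2.png")
b,g,r=[im[...,i].astype(int) for i in range(3)];m=(b>r+40)&(b>g+20)
for u in list(range(285,297,2))+list(range(304,324)):
    v=np.nonzero(m[216:232,u])[0]+216
    v=v[v<229]
    if len(v): print(u,v.min(),v.max(),vplane("side",[(u,v.mean())],P,.133).round(4))
print("tip expected",proj("side",[P+np.array([np.cos(.133)*d,np.sin(.133)*d,0]) for d in(-.049,.069)]))
q=Ro.from_euler('z',-CY).apply(P-CASE);print("grip in case",q)
E
```

```text
285 225 227 [[-0.0465  0.0465]]
287 224 227 [[-0.0398  0.0474]]
289 223 227 [[-0.0332  0.0482]]
291 223 227 [[-0.0265  0.0472]]
293 223 227 [[-0.0198  0.0462]]
295 223 226 [[-0.0131  0.0471]]
304 223 224 [[0.0174 0.0464]]
305 222 224 [[0.0207 0.0477]]
306 222 224 [[0.0242 0.0472]]
307 222 224 [[0.0276 0.0467]]
308 222 224 [[0.031  0.0462]]
309 222 224 [[0.0344 0.0457]]
310 221 224 [[0.0379 0.0471]]
311 221 223 [[0.0413 0.0485]]
312 221 223 [[0.0447 0.048 ]]
313 221 223 [[0.0482 0.0475]]
314 221 223 [[0.0516 0.047 ]]
315 221 223 [[0.0551 0.0465]]
316 221 223 [[0.0586 0.046 ]]
317 221 223 [[0.0621 0.0455]]
318 220 223 [[0.0655 0.0469]]
319 216 223 [[0.0688 0.0539]]
320 216 224 [[0.0724 0.0515]]
321 217 226 [[0.076  0.0453]]
322 218 227 [[0.0796 0.0411]]
323 219 228 [[0.0832 0.0368]]
tip expected [[284.25002836 226.53782459]
 [318.99053514 221.88889029]]
grip in case [-0.15879142 -0.00244278  0.0448946 ]
```

```bash
python3 -m pendant '[{"slide":[0,-0.012,0],"rotation":[0,0,0]},{"slide":[0.04,0,0],"rotation":[0,0,0]},{"slide":[0.05,0,0],"rotation":[0,0,0]},{"slide":[0.05,0,0],"rotation":[0,0,0]},{"slide":[0.04,0,0],"rotation":[0,0,0]},{"slide":[0.02,0,0],"rotation":[0,0,0]},{"slide":[0,0,0],"rotation":[0,0,0]}]'
python3 -m pendant '[{"slide":[0,0,-0.03],"rotation":[0,0,0]},{"slide":[0.003,0,-0.062],"rotation":[0,0,0]},{"slide":[0.009,0,-0.061],"rotation":[0,0,0]},{"slide":[0.015,0,-0.06],"rotation":[0,0,0]},{"slide":[0,0,0],"rotation":[0,0,0]}]'
python3 - <<'E'
from h import *
im=vision.capture("side")[...,::-1].copy();cv2.imwrite("pics/c4.png",cv2.resize(im[160:260,240:400],(640,400),interpolation=cv2.INTER_CUBIC))
E
```

```text
t: 5.63
tool_pos: [0.48, 0.1466, 0.0451]
eef_rot: [-3.141, -0.001, 0.132]
wrist_force: [0.5, -0.6, -0.3]
width: 0.13
grip_force: 49.9
t: 6.05
tool_pos: [0.4843, 0.1472, 0.0895]
eef_rot: [-3.141, -0.002, 0.133]
wrist_force: [1.4, -0.2, -0.8]
width: 0.135
grip_force: 49.9
```

View pics/c4.png

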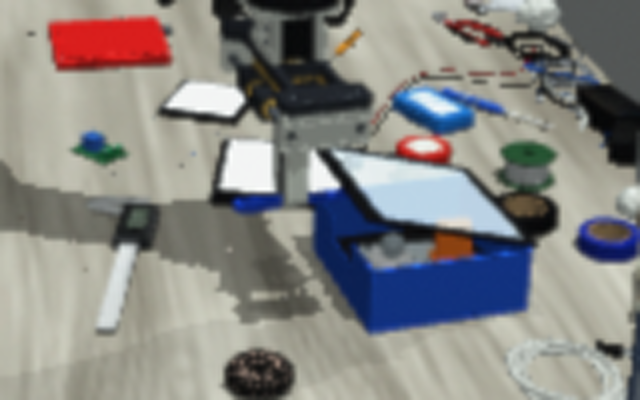

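The blade has raised the lid about 0.3 rad (lip near (320,150)). Ball (392,243) and orange tab (452,240) are visible in the tray. Continue the arc.

```bash
python3 -m pendant '[{"slide":[0.021,0,-0.058],"rotation":[0,0,0]},{"slide":[0.027,0,-0.056],"rotation":[0,0,0]},{"slide":[0.032,0,-0.053],"rotation":[0,0,0]},{"slide":[0.037,0,-0.049],"rotation":[0,0,0]},{"slide":[0.042,0,-0.045],"rotation":[0,0,0]},{"slide":[0.046,0,-0.041],"rotation":[0,0,0]},{"slide":[0.05,0,-0.036],"rotation":[0,0,0]},{"slide":[0.054,0,-0.031],"rotation":[0,0,0]},{"slide":[0.056,0,-0.025],"rotation":[0,0,0]}]'
python3 -m pendant '[{"slide":[0.059,0,-0.02],"rotation":[0,0,0]},{"slide":[0.06,0,-0.013],"rotation":[0,0,0]},{"slide":[0.061,0,-0.007],"rotation":[0,0,0]},{"slide":[0.062,0,-0.001],"rotation":[0,0,0]},{"slide":[0.062,0,0],"rotation":[0,0,0]},{"slide":[0.061,0,0],"rotation":[0,0,0]},{"slide":[0.06,0,0],"rotation":[0,0,0]},{"slide":[0.03,0,0],"rotation":[0,0,0]},{"slide":[0,0,0],"rotation":[0,0,0]},{"slide":[0,0,0],"rotation":[0,0,0]},{"slide":[0,0,0],"rotation":[0,0,0]},{"slide":[0,0,0],"rotation":[0,0,0]}]'
python3 - <<'E'
from h import *
a=vision.capture("side")[130:260,240:448,::-1];b=vision.capture("top")[100:265,250:430,::-1]
cv2.imwrite("pics/c5.png",np.hstack([cv2.resize(a,(400,250),interpolation=cv2.INTER_CUBIC),cv2.resize(b,(273,250),interpolation=cv2.INTER_CUBIC)]))
E
```

```text
t: 6.85
tool_pos: [0.5557, 0.1567, 0.1661]
eef_rot: [3.141, 0.001, 0.133]
wrist_force: [-0.9, 0.8, -0.0]
width: 0.131
grip_force: 49.9
t: 7.85
tool_pos: [0.6456, 0.1687, 0.1745]
eef_rot: [-3.142, 0.001, 0.133]
wrist_force: [-0.3, 0.3, 0.1]
width: 0.134
grip_force: 49.9
```

View pics/c5.png

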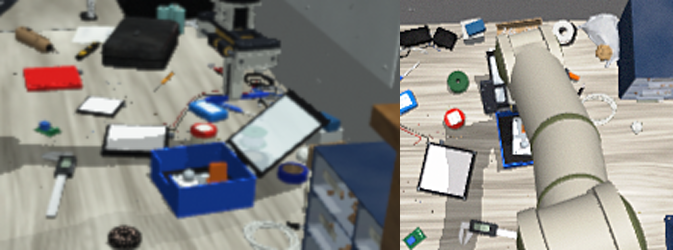

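The lid is folded right back behind the case (side crop about (275,140)). The ball (188,175) is still in its pocket and the orange tab is at (217,172). Now lay the tool on clear bench near (0.49,-0.12).

```bash
python3 -m pendant '[{"slide":[-0.1,0,0],"rotation":[0,0,0]},{"slide":[-0.14,0,0],"rotation":[0,0,0]},{"slide":[-0.073,0.133,0],"rotation":[0,0,0]},{"slide":[-0.073,0.133,0],"rotation":[0,0,0]},{"slide":[-0.073,0.133,0],"rotation":[0,0,0]},{"slide":[-0.073,0.133,0],"rotation":[0,0,0]},{"slide":[-0.073,0.133,0],"rotation":[0,0,0]},{"slide":[-0.073,0.133,0],"rotation":[0,0,0]},{"slide":[-0.073,0.133,0],"rotation":[0,0,0]},{"slide":[-0.073,0.133,0],"rotation":[0,0,0]},{"slide":[-0.073,0.133,0],"rotation":[0,0,0]},{"slide":[-0.073,0.133,0],"rotation":[0,0,0]}]'
python3 -m pendant '[{"slide":[0,0,0.1],"rotation":[0,0,0]},{"slide":[0,0,0.15],"rotation":[0,0,0]},{"slide":[0,0,0.15],"rotation":[0,0,0]},{"slide":[0,0,0.15],"rotation":[0,0,0]},{"slide":[0,0,0.12],"rotation":[0,0,0]},{"slide":[0,0,0.08],"rotation":[0,0,0]},{"slide":[0,0,0.04],"rotation":[0,0,0]},{"slide":[0,0,0.02],"rotation":[0,0,0]},{"slide":[0,0,0],"rotation":[0,0,0]},{"slide":[0,0,0],"rotation":[0,0,0]}]'
```

```text
t: 8.95
tool_pos: [0.4885, -0.1217, 0.1749]
eef_rot: [3.141, -0.001, 0.133]
wrist_force: [0.1, -0.1, -0.1]
width: 0.135
grip_force: 49.9
t: 9.78
tool_pos: [0.4897, -0.1206, 0.0133]
eef_rot: [3.141, -0.001, 0.133]
wrist_force: [-0.2, -0.4, 0.8]
width: 0.133
grip_force: 49.9
```

```bash
python3 -m pendant '[{"slide":[0,0,0.025],"rotation":[0,0,0]},{"slide":[0,0,0.012],"rotation":[0,0,0]},{"slide":[0,0,0.01],"rotation":[0,0,0]},{"slide":[0,0,0],"rotation":[0,0,0]},{"slide":[0,0,0],"rotation":[0,0,0]}]'
python3 -m pendant '[{"slide":[0,0,0],"rotation":[0,0,0]},{"slide":[0,0,0],"rotation":[0,0,0]},{"slide":[0,0,0],"rotation":[0,0,0]},{"slide":[0,0,0],"rotation":[0,0,0]}]' 0.6
```

```text
t: 10.2
tool_pos: [0.4896, -0.1206, 0.0035]
eef_rot: [3.141, -0.001, 0.133]
wrist_force: [0.0, 0.3, 3.4]
width: 0.133
grip_force: 49.9
t: 10.53
tool_pos: [0.4892, -0.1206, 0.0031]
eef_rot: [-3.142, 0.0, 0.133]
wrist_force: [-0.6, -0.3, 0.0]
width: 0.369
grip_force: 0.0
```

```bash
python3 -m pendant '[{"slide":[0,0,-0.05],"rotation":[0,0,0]},{"slide":[0,0,-0.15],"rotation":[0,0,0]},{"slide":[0,0,-0.18],"rotation":[0,0,0]},{"slide":[0,0,-0.18],"rotation":[0,0,0]},{"slide":[0,0,-0.18],"rotation":[0,0,0]},{"slide":[0,0,-0.15],"rotation":[0,0,0]},{"slide":[0,0,0],"rotation":[0,0,0]}]'
python3 - <<'E'
from h import *
for n in("side","top"): cv2.imwrite(f"pics/{n}6.png",vision.capture(n)[...,::-1])
im=cv2.imread("pics/top6.png");b,g,r=[im[...,i].astype(int) for i in range(3)];hsv=cv2.cvtColor(im,cv2.COLOR_BGR2HSV)
c=proj("top",case((.02,0,.04)))[0];print(c)
M=comp((r>b+60)&(r>g+30)&(hsv[...,1]>90),c);rc=cv2.minAreaRect(ray("top",M,.052)[:,:2].astype(np.float32));print("tab top",len(M),rc,M.min(0),M.max(0),ray("top",M,.045)[:,:2].mean(0))
# tray plate: bright inside case
m=(hsv[...,2]>110)&(hsv[...,1]<90);box=np.zeros(m.shape,np.uint8)
cv2.fillConvexPoly(box,proj("top",[case(q) for q in[(-.064,-.069,.02),(.064,-.069,.02),(.064,.069,.02),(-.064,.069,.02)]]).astype(np.int32),1)
M=comp(m&(box>0),proj("top",case((0,0,.016)))[0]);rc=cv2.minAreaRect(ray("top",M,.016)[:,:2].astype(np.float32));print("plate",len(M),rc)
s=cv2.imread("pics/side6.png");b,g,r=[s[...,i].astype(int) for i in range(3)]
M=comp((r>b+60)&(r>g+30),proj("side",case((.02,0,.04)))[0]);print("side tab",len(M),M.min(0),M.max(0),M.mean(0))
v=M[:,1].min();print("top row",M[M[:,1]<=v+1].mean(0),ray("side",[M[M[:,1]<=v+1].mean(0)],.052))
a=im[150:235,290:380];q=s[185:260,300:400]
cv2.imwrite("pics/c6.png",np.hstack([cv2.resize(a,(424,400),interpolation=cv2.INTER_CUBIC),cv2.resize(q,(376,400),interpolation=cv2.INTER_CUBIC)]))
E
```

```text
t: 11.12
tool_pos: [0.4915, -0.1212, 0.1871]
eef_rot: [3.14, -0.008, 0.132]
wrist_force: [0.9, -0.4, -0.9]
width: 0.398
grip_force: 0.0
[333.23966686 184.14880306]
tab top 45 ((0.6240836381912231, 0.1686270833015442), (0.015290242619812489, 0.035118959844112396), 88.75170135498047) [330 177] [334 186] [0.62440351 0.16766031]
plate 376 ((0.5998470187187195, 0.16875064373016357), (0.0628710687160492, 0.09926432371139526), 88.61642456054688)
side tab 97 [347 214] [357 224] [352.75257732 219.06185567]
top row [353.4375 214.5625] [[0.63068855 0.16955164 0.052     ]]
```

View pics/c6.png

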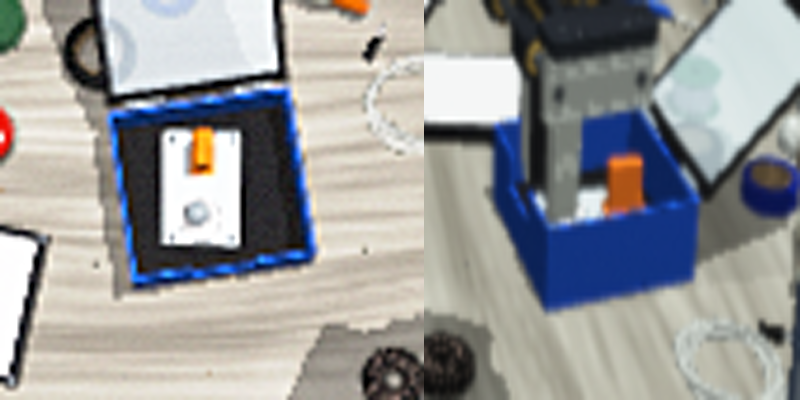

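The tray lies at yaw about -1.4°, ball mid-pocket (crop (197,212)), tab at (203,150). The plate measures 99x63 mm, as given. Grip point is about (0.627, 0.168). Move above it.

```bash
python3 -m pendant '[{"slide":[0.086,-0.134,0],"rotation":[0,0,0]},{"slide":[0.086,-0.134,0],"rotation":[0,0,0]},{"slide":[0.086,-0.134,0],"rotation":[0,0,0]},{"slide":[0.086,-0.134,0],"rotation":[0,0,0]},{"slide":[0.086,-0.134,0],"rotation":[0,0,0]},{"slide":[0.086,-0.134,0],"rotation":[0,0,0]},{"slide":[0.086,-0.134,0],"rotation":[0,0,0]},{"slide":[0.086,-0.134,0],"rotation":[0,0,0]},{"slide":[0.086,-0.134,0],"rotation":[0,0,0]},{"slide":[0.086,-0.134,0],"rotation":[0,0,0.039]},{"slide":[0,0,0],"rotation":[0,0,0.039]},{"slide":[0,0,0],"rotation":[0,0,0]}]' 0.6
python3 - <<'E'
from h import *
R,s=rot();print(R.as_euler('xyz'),s["joints"]);print((R.inv().apply(np.array([.627,.1681,.0225])-s["tool_pos"])/.2).round(3))
E
```

```text
t: 12.22
tool_pos: [0.6235, 0.17, 0.1789]
eef_rot: [3.141, 0.003, -0.023]
wrist_force: [-0.1, -1.2, 0.7]
width: 0.404
grip_force: 0.0
[ 3.14069738e+00  3.06828820e-03 -2.33214452e-02] [-0.49863275  0.55648049  0.21989905  1.83366742 -0.16608331  0.77245531
 -1.785337  ]
[0.02  0.008 0.782]
```

```bash
python3 -m pendant '[{"slide":[0.018,0.008,0.1],"rotation":[0,0,0]},{"slide":[0,0,0.15],"rotation":[0,0,0]},{"slide":[0,0,0.15],"rotation":[0,0,0]},{"slide":[0,0,0.12],"rotation":[0,0,0]},{"slide":[0,0,0.1],"rotation":[0,0,0]},{"slide":[0,0,0.08],"rotation":[0,0,0]},{"slide":[0,0,0.05],"rotation":[0,0,0]},{"slide":[0,0,0.03],"rotation":[0,0,0]},{"slide":[0,0,0],"rotation":[0,0,0]},{"slide":[0,0,0],"rotation":[0,0,0]}]'
python3 - <<'E'
from h import *
R,s=rot();print((R.inv().apply(np.array([.627,.1681,.0225])-s["tool_pos"])/.2).round(3),s["wrist_force"])
s=vision.capture("side")[...,::-1];cv2.imwrite("pics/c7.png",cv2.resize(s[170:260,290:410],(640,480),interpolation=cv2.INTER_CUBIC))
E
```

```text
t: 13.05
tool_pos: [0.6279, 0.1657, 0.0254]
eef_rot: [3.141, 0.0, -0.023]
wrist_force: [0.5, 0.2, -0.1]
width: 0.403
grip_force: 0.0
[-0.005 -0.012  0.015] [ 0.50363585  0.2357053  -0.14861231]
```

View pics/c7.png

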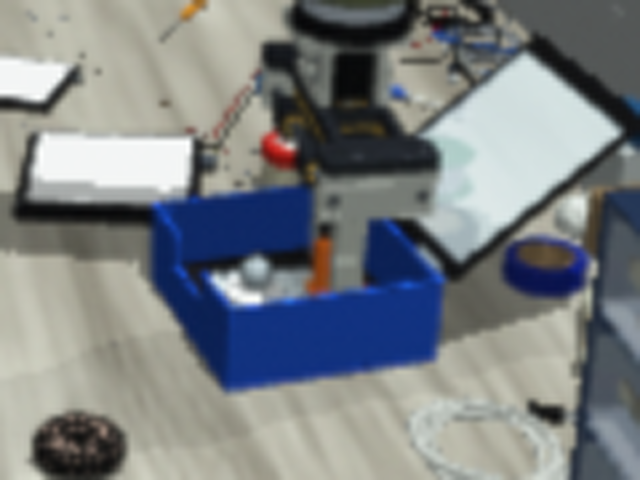

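The fingers straddle the tab, with the near finger (crop x 332–368) slightly toward the hinge of the tab's centre (crop about 333). The ball is seated at (256,268). Refine the tab's x from the side ray.

```bash
python3 - <<'E'
from h import *
R,s=rot()
c=vision.calibration("side");K,Rc,t=c["K"],c["R"],c["t"];C=-Rc.T@t
for u in(346.7,352.2,357.7):
    d=Rc.T@np.linalg.inv(K)@[u,219,1];print(u,C+d*((.1621-C[1])/d[1]))
print("finger -y pad outer predicted u",proj("side",s["tool_pos"]+[0,-.0187-.0175,.02]))
im=cv2.imread("pics/top6.png");b,g,r=[im[...,i].astype(int) for i in range(3)]
for v in range(174,190): print(v,[tuple(im[v,u,::-1]) for u in(331,332)],end=" ")
print(ray("top",[(332,176.5),(332,186.5),(329.5,180),(334.5,180)],.052),C)
E
```

```text
346.7 [0.60584926 0.1621     0.04064611]
352.2 [0.62514638 0.1621     0.03923695]
357.7 [0.6445497  0.1621     0.03782005]
finger -y pad outer predicted u [[355.68084778 221.65571986]]
174 [(np.uint8(12), np.uint8(38), np.uint8(88)), (np.uint8(22), np.uint8(40), np.uint8(92))] 175 [(np.uint8(28), np.uint8(29), np.uint8(35)), (np.uint8(29), np.uint8(34), np.uint8(39))] 176 [(np.uint8(25), np.uint8(29), np.uint8(42)), (np.uint8(53), np.uint8(45), np.uint8(48))] 177 [(np.uint8(138), np.uint8(80), np.uint8(29)), (np.uint8(228), np.uint8(120), np.uint8(29))] 178 [(np.uint8(245), np.uint8(136), np.uint8(1)), (np.uint8(255), np.uint8(198), np.uint8(22))] 179 [(np.uint8(246), np.uint8(125), np.uint8(0)), (np.uint8(255), np.uint8(187), np.uint8(33))] 180 [(np.uint8(218), np.uint8(96), np.uint8(0)), (np.uint8(255), np.uint8(192), np.uint8(35))] 181 [(np.uint8(227), np.uint8(107), np.uint8(0)), (np.uint8(255), np.uint8(190), np.uint8(24))] 182 [(np.uint8(239), np.uint8(116), np.uint8(0)), (np.uint8(255), np.uint8(197), np.uint8(40))] 183 [(np.uint8(237), np.uint8(116), np.uint8(3)), (np.uint8(255), np.uint8(209), np.uint8(43))] 184 [(np.uint8(211), np.uint8(103), np.uint8(0)), (np.uint8(255), np.uint8(185), np.uint8(35))] 185 [(np.uint8(161), np.uint8(69), np.uint8(0)), (np.uint8(101), np.uint8(40), np.uint8(14))] 186 [(np.uint8(210), np.uint8(84), np.uint8(0)), (np.uint8(189), np.uint8(80), np.uint8(0))] 187 [(np.uint8(253), np.uint8(214), np.uint8(204)), (np.uint8(255), np.uint8(228), np.uint8(208))] 188 [(np.uint8(255), np.uint8(255), np.uint8(255)), (np.uint8(254), np.uint8(255), np.uint8(255))] 189 [(np.uint8(252), np.uint8(255), np.uint8(255)), (np.uint8(252), np.uint8(254), np.uint8(255))] [[0.64358569 0.1682181  0.052     ]
 [0.60460092 0.16903688 0.052     ]
 [0.63009907 0.17806903 0.052     ]
 [0.62971175 0.15894477 0.052     ]] [ 0.279889   -1.0226055   0.68066434]
```

```bash
python3 -m pendant '[{"slide":[-0.006,-0.013,0.012],"rotation":[0,0,0]},{"slide":[0,0,0],"rotation":[0,0,0]},{"slide":[0,0,0],"rotation":[0,0,0]}]'
python3 -m pendant '[{"slide":[0,0,0],"rotation":[0,0,0]},{"slide":[0,0,0],"rotation":[0,0,0]},{"slide":[0,0,0],"rotation":[0,0,0]},{"slide":[0,0,0],"rotation":[0,0,0]},{"slide":[0,0,0],"rotation":[0,0,0]},{"slide":[0,0,0],"rotation":[0,0,0]}]' 1 58
python3 -m pendant '[{"slide":[0,0,-0.01],"rotation":[0,0,0]},{"slide":[0,0,-0.02],"rotation":[0,0,0]},{"slide":[0,0,-0.03],"rotation":[0,0,0]},{"slide":[0,0,-0.03],"rotation":[0,0,0]},{"slide":[0,0,-0.02],"rotation":[0,0,0]},{"slide":[0,0,-0.01],"rotation":[0,0,0]},{"slide":[0,0,0],"rotation":[0,0,0]},{"slide":[0,0,0],"rotation":[0,0,0]}]'
python3 - <<'E'
from h import *
s=vision.capture("side")[...,::-1];cv2.imwrite("pics/c8.png",cv2.resize(s[170:260,290:410],(640,480),interpolation=cv2.INTER_CUBIC));r=status.read_state();print(r["torque"])
E
```

```text
t: 13.35
tool_pos: [0.6268, 0.1693, 0.0234]
eef_rot: [-3.141, -0.001, -0.023]
wrist_force: [-0.3, 0.6, -0.7]
width: 0.401
grip_force: 0.0
t: 13.85
tool_pos: [0.6269, 0.1683, 0.0229]
eef_rot: [3.141, -0.0, -0.024]
wrist_force: [0.1, -1.8, 3.1]
width: 0.128
grip_force: 58.0
t: 14.52
tool_pos: [0.6267, 0.1689, 0.047]
eef_rot: [-3.141, -0.0, -0.023]
wrist_force: [-1.1, 0.3, -1.8]
width: 0.123
grip_force: 58.0
[ 0.04589346 -0.07597548 -0.02045126]
```

View pics/c8.png

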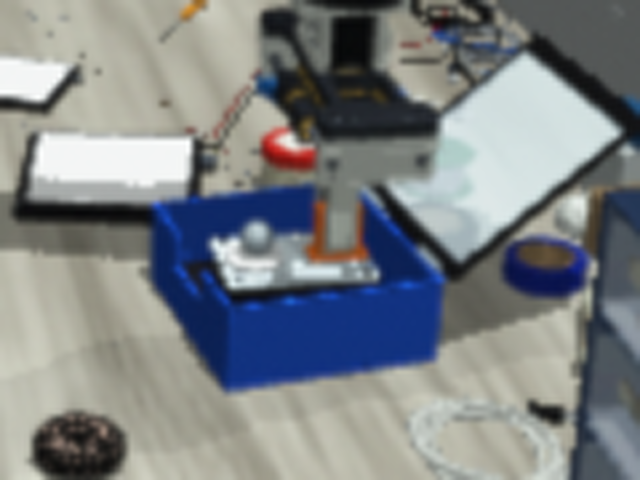

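The tray is lifted level (plate about (230,275)–(380,270)) with the ball in its pocket at (257,237). Raise gently and carry it to the panel.

```bash
python3 -m pendant '[{"slide":[0,0,-0.02],"rotation":[0,0,0]},{"slide":[0,0,-0.04],"rotation":[0,0,0]},{"slide":[0,0,-0.05],"rotation":[0,0,0]},{"slide":[0,0,-0.06],"rotation":[0,0,0]},{"slide":[0,0,-0.06],"rotation":[0,0,0]},{"slide":[0,0,-0.06],"rotation":[0,0,0]},{"slide":[0,0,-0.05],"rotation":[0,0,0]},{"slide":[0,0,-0.04],"rotation":[0,0,0]},{"slide":[0,0,-0.02],"rotation":[0,0,0]},{"slide":[0,0,-0.01],"rotation":[0,0,0]},{"slide":[-0.0045,-0.01,0],"rotation":[0,0,0]},{"slide":[-0.009,-0.02,0],"rotation":[0,0,0]}]'
python3 -m pendant '[{"slide":[-0.018,-0.04,0],"rotation":[0,0,0]},{"slide":[-0.027,-0.06,0],"rotation":[0,0,0]},{"slide":[-0.027,-0.06,0],"rotation":[0,0,0]},{"slide":[-0.027,-0.06,0],"rotation":[0,0,0]},{"slide":[-0.027,-0.06,0],"rotation":[0,0,0]},{"slide":[-0.027,-0.06,0],"rotation":[0,0,0]},{"slide":[-0.027,-0.06,0],"rotation":[0,0,0]},{"slide":[-0.027,-0.06,0],"rotation":[0,0,0]},{"slide":[-0.027,-0.06,0],"rotation":[0,0,0]},{"slide":[-0.027,-0.06,0],"rotation":[0,0,0]}]'
python3 -m pendant '[{"slide":[-0.027,-0.06,0],"rotation":[0,0,0]},{"slide":[-0.027,-0.06,0],"rotation":[0,0,0]},{"slide":[-0.027,-0.06,0],"rotation":[0,0,0]},{"slide":[-0.027,-0.06,0],"rotation":[0,0,0]},{"slide":[-0.022,-0.05,0],"rotation":[0,0,0]},{"slide":[-0.022,-0.05,0],"rotation":[0,0,0]},{"slide":[-0.013,-0.03,0],"rotation":[0,0,0]},{"slide":[-0.009,-0.02,0],"rotation":[0,0,0]},{"slide":[0,0,0],"rotation":[0,0,0]},{"slide":[0,0,0],"rotation":[0,0,0]},{"slide":[0,0,0],"rotation":[0,0,0]}]'
python3 - <<'E'
from h import *
for n in("side","top"): cv2.imwrite(f"pics/{n}9.png",vision.capture(n)[...,::-1])
R,s=rot();print((R.inv().apply(np.array([.5415,.3713,.125])-s["tool_pos"])/.2).round(3),s["joints"],s["torque"])
P=s["tool_pos"];im=cv2.imread("pics/top9.png");hsv=cv2.cvtColor(im,cv2.COLOR_BGR2HSV);b,g,r=[im[...,i].astype(int) for i in range(3)]
c=proj("side",P-[.03,0,.01])[0].astype(int);t=proj("top",P-[.03,0,.01])[0].astype(int);print(c,t)
q=cv2.imread("pics/side9.png")[c[1]-40:c[1]+40,c[0]-50:c[0]+50];a=im[t[1]-50:t[1]+50,t[0]-50:t[0]+50]
cv2.imwrite("pics/c9.png",np.hstack([cv2.resize(q,(450,360),interpolation=cv2.INTER_CUBIC),cv2.resize(a,(340,360),interpolation=cv2.INTER_CUBIC)]))
E
```

```text
t: 15.57
tool_pos: [0.624, 0.1744, 0.1284]
eef_rot: [3.141, 0.0, -0.024]
wrist_force: [-1.1, 0.2, -2.4]
width: 0.125
grip_force: 58.0
t: 16.4
tool_pos: [0.5741, 0.2933, 0.1288]
eef_rot: [-3.142, -0.0, -0.023]
wrist_force: [-0.4, 0.2, -1.8]
width: 0.125
grip_force: 58.0
t: 17.32
tool_pos: [0.5421, 0.3699, 0.1288]
eef_rot: [3.141, -0.0, -0.024]
wrist_force: [0.0, -0.1, -2.5]
width: 0.128
grip_force: 58.0
[-0.003 -0.006  0.019] [-0.83441969  0.62868735  0.23061639  1.85073518 -0.21327162  0.68609324
 -2.07589856] [ 0.01664097 -0.08398234  0.01366946]
[309 176] [277 209]
```

View pics/c9.png

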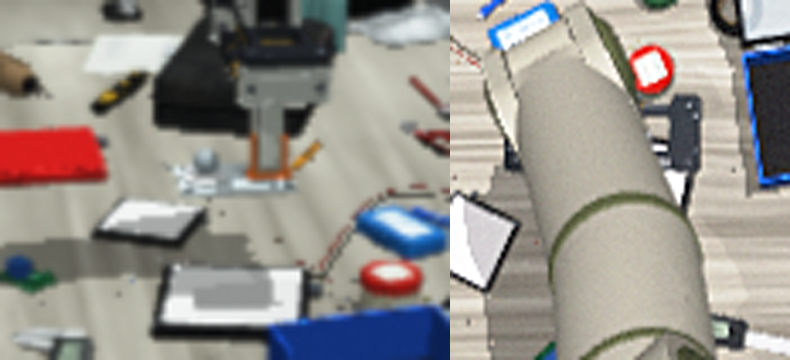

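The tray hangs above the panel with the ball in its pocket (side crop (205,160)). Its shadow falls in the panel's middle (235,290). Check tilt and centring from the near lower edge.

```bash
python3 - <<'E'
from h import *
R,s=rot();P=s["tool_pos"];im=cv2.imread("pics/side9.png")
n=np.array([-np.sin(-.024),np.cos(.024),0]);t0=P-n*.032
exp=[P-[.075,-.0018,0]-n*.032-[0,0,.0109],P+[.021,-.0005,0]-n*.032-[0,0,.0109]]
print("expected level",proj("side",exp).round(1))
print(vplane("side",[(259+183/4.5,136+194/4.5),(259+295/4.5,136+188/4.5)],t0,-.024).round(4))
g=cv2.cvtColor(im,cv2.COLOR_BGR2GRAY).astype(int)
L=[]
for u in range(302,323):
    col=g[172:184,u];d=np.diff(col);v=172+d.argmin()+.5;L.append((u,v))
print(L);X=vplane("side",L,t0,-.024);f=np.polyfit(X[:,0],X[:,1],1);r=X[:,1]-np.polyval(f,X[:,0]);k=abs(r)<.003;f=np.polyfit(X[k,0],X[k,1],1);print("slope",f,k.sum(),X[[0,-1]])
E
```

```text
expected level [[298.8 180.1]
 [324.8 179.1]]
[[-0.0718  0.1219]
 [ 0.02    0.1233]]
[(302, np.float64(182.5)), (303, np.float64(182.5)), (304, np.float64(181.5)), (305, np.float64(178.5)), (306, np.float64(178.5)), (307, np.float64(182.5)), (308, np.float64(182.5)), (309, np.float64(174.5)), (310, np.float64(177.5)), (311, np.float64(177.5)), (312, np.float64(177.5)), (313, np.float64(177.5)), (314, np.float64(177.5)), (315, np.float64(177.5)), (316, np.float64(177.5)), (317, np.float64(177.5)), (318, np.float64(177.5)), (319, np.float64(172.5)), (320, np.float64(172.5)), (321, np.float64(177.5)), (322, np.float64(172.5))]
slope [0.43337139 0.13596564] 5 [[-0.06319819  0.10819954]
 [ 0.00998791  0.1443775 ]]
```

```bash
python3 -m pendant '[{"slide":[-0.002,-0.003,0.01],"rotation":[0,0,0]},{"slide":[-0.001,-0.003,0.009],"rotation":[0,0,0]},{"slide":[0,0,0],"rotation":[0,0,0]},{"slide":[0,0,0],"rotation":[0,0,0]},{"slide":[0,0,0],"rotation":[0,0,0]},{"slide":[0,0,0],"rotation":[0,0,0]},{"slide":[0,0,0],"rotation":[0,0,0]},{"slide":[0,0,0],"rotation":[0,0,0]},{"slide":[0,0,0],"rotation":[0,0,0]},{"slide":[0,0,0],"rotation":[0,0,0]},{"slide":[0,0,0],"rotation":[0,0,0]},{"slide":[0,0,0],"rotation":[0,0,0]}]'
python3 - <<'E'
from h import *
im=cv2.imread("pics/top9.png");b,g,r=[im[...,i].astype(int) for i in range(3)];hsv=cv2.cvtColor(im,cv2.COLOR_BGR2HSV)
M=comp((b>r+60)&(b>g+30),proj("top",[.495,-.12,.008])[0]);print("tool",len(M),ray("top",M,.008)[:,:2].mean(0))
M=comp(hsv[...,2]<75,(373,230));print("choke",ray("top",M,.015)[:,:2].mean(0))
M=comp((r>g+80)&(r>b+80),(286,179));print("jar",ray("top",M,.038)[:,:2].mean(0))
E
```

```text
t: 18.42
tool_pos: [0.5411, 0.372, 0.125]
eef_rot: [-3.142, 0.0, -0.023]
wrist_force: [0.2, 0.2, -1.8]
width: 0.125
grip_force: 58.0
tool 91 [ 0.4916776  -0.11924683]
choke [0.43750817 0.01741542]
jar [0.64493821 0.34479603]
```

```bash
python3 -c "
from station import hand_in
print(hand_in())"
```

```text
the job is handed in; nothing more can be done
None
```

I handed the job in at about 18 s: the lid is folded right back, the blue tool is on the bench, and the arm is holding the tray still and level about 10 cm above the large white panel, with the ball in its pocket in the last picture. The verdict has not been shown to me.

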